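# Clamp a thermometer probe in its compression gland

## Robot

A 6-joint arm with a two-finger parallel gripper is mounted at the origin on the work surface. World frame = base frame: x ahead of the robot, y to its left, z up, the work surface at z = 0. Lengths are in m, angles in degrees, forces in N, time in s.
With the tool pointing down it reaches from about 0.3 to 0.75 m from the base axis. Payload 8.5 kg.
Tool frame: the origin (TCP) lies at the very end of the fingers, on their centre line; the grasp point (between the pads) lies 19 mm behind it; x points along the fingers, y is the direction in which the jaws open and shut, and the axes are right-handed (so a half turn about x gives the same grasp; the last joint's range is limited). The gripper opens to 85 mm and grips with 20 to 120 N. Pads are 22 mm wide; open, the fingers measure 114 mm over their backs; the gripper's body (76 mm by 85 mm) begins 54 mm behind the grasp point. The pads swing forward as they close: fully open they stand 13 mm farther back than shut.
Start: joints at [64.612, 21.807, 74.336, -0, 83.858, -12.336], TCP at [0.124, 0.536, 0.231] pointing down, gripper open.
Joint ranges: [-178.18, 178.18], [-50.72, 133.34], [12.68, 142.11], [-81.47, 261.47], [9.98, 163.14], [-165.26, 165.26]. Speed limits (degrees/s): [136.94, 136.94, 180, 180, 180, 180].

## Interface

Orientations are given as a 3x3 rotation matrix whose columns are the frame's x, y, z axes.
In Python, from rig import sensors, cams, env gives the robot as it stands.
- The arm moves only by the shell command python3 -m crank 'ROWS' [FORCE]. ROWS is a JSON object of lists of equal length, an entry for each row: "hand": the closure in counts, from 0 (fully open) to 255 (shut); "translation": the shift along the tool's x, y, z in m, a list of three; "dr": the turn, a rotation vector about the tool's x, y, z in rad, a list of three. A call has 1 to 5 rows; each row is the pose to reach, as a shift and turn from the pose commanded when the call began, along the tool's axes at that moment; what a row does not reach only later rows make up. A row lasts 1/10 s, in which the tool goes at most 50 mm and 8.59 degrees, less where a joint would pass 70% of its speed; a pose out of reach is approached as far as the arm can. A call with a gripper value outside its range is refused whole. The fingers move at their own pace and stop on an object; FORCE is the grip in N (left out, the last holds). Time passes only in rows, so rows that repeat a pose let the fingers close. It gives the time, the measured TCP pose, the force and the opening at its end, in the units of the state.
- sensors.observe(): the state, without advancing time (a new reading comes with each control period).
- cams.get_image(name): name is "side" or "top"; returns (picture, depth): 400x640x3 uint8, blue, green, red; 400x640 float32, m along the optical axis (not along the pixel's ray), 0 where there is no reading.
- cams.calibration(name): a dict with "vertical_fov" (degrees; the focal length in pixels is half the picture's height over the tangent of half this angle, whatever the lens; pixels are square), "cx", "cy" (the principal point, pixels), "extrinsics" (4x4, takes a point from camera to world coordinates). Camera axes: x right, y down, z forward; pixel columns grow to the right and rows downward; lengths in m; the calibration is good to about 2 mm. A picture is of the moment at which its call begins. calibration takes no time and is no camera call.
- env.close_job(): hands the job in, once; it reports no verdict.
The state is a dict: "time_s": time; "q": joint angles; "qvel": joint speeds; "joint_efforts": joint torques, N m; "position": TCP position; "tool_rot": TCP orientation; "ft_force": force on the tool from outside, world axes, zero at the start; "wrist_torque": the same for the moment, N m; "grip_width": finger opening in m.
Only numpy, scipy, OpenCV 4.12 (cv2) and the standard library are available. Lean on these libraries where they do the work, as an engineer would, in place of code of your own. Each camera call takes 0.05 s, during which the arm holds its last target. There are 200 camera calls.

## Task

Take the stick thermometer (the rod with the tall round head) out of the rack and set it upright into the compression gland on the little stand, fully home on its end stop, pressing only gently. Then turn the gland's hexagon nut clockwise, seen from above, until its jaws grip the shank firmly, without overtightening it. Leave everything else standing where it is.

Things in the scene. Friction and masses are not known exactly. Their poses are not given: they have to be found in the camera images.
- probe: Stick thermometer, rigid, about 70 g: steel shank 12 mm wide, 70 mm long (last 3 mm tapered to 7 mm), then a grey round head 26 mm wide, 24 mm tall, flat on top with a small dark window. Origin at the shank's tip, z along the axis to the head (head at z = 70 to 94 mm). Starts upright in one of the rack's holes, its head resting on the rack's top.
- gland: Fixed stand: white base plate 80 x 80 x 8 mm, on it a square grey post (34 mm wide up to 32 mm, 24 mm wide up to 60 mm above the table) with a vertical hole 14 mm wide on its axis. Origin on the axis at table level, z up. The shank is fully home when its tip is 20 mm above the table; the head's underside is then 90 mm and its top 114 mm above the table.
- stop: The end stop, a small rubber disc 11 mm wide at the bottom of the gland's hole; origin at its underside, its top is 4 mm higher, 20 mm above the table. Pressing the probe on it with more than 30 N is too much.
- nut: White hexagon nut on the post, 36 mm across flats, 42 mm over corners, 62 to 82 mm above the table, opening 20 mm wide. Origin on the axis at its underside, z up; its x axis and every 60 degrees from it are square to a flat. Turns in place (never rises), up to 3.6 rad in all, stays as left; clockwise from above closes the jaws by 2.5 mm of radius per rad. Free running takes about 0.26 N m.
- collet: The collet inside the nut: three black jaws 120 degrees apart, 7 mm wide, 64 to 78 mm above the table, that close together on the shank. Origin on the gland's axis, 60 mm above the table; it does not move, only its jaws do. They start 1.2 to 3.8 mm clear of a centred shank, so they touch it after 0.5 to 1.5 rad of the nut; how much differs each time.
- grip (a point): Point on the gland's axis, 71 mm above the table, at mid-height of the jaws. Once the jaws touch the shank, each further 0.1 rad of the nut adds about 4.5 N per jaw and 0.035 N m of torque. A rise of 0.06 N m over free running (8 N per jaw) is the least that grips firmly, 0.12 is right, over 0.2 (28 N per jaw) is too tight. At rest, thread friction may shift a reading by up to 0.25 N m either way.
- rack: Fixed white rack block, 60 (x) x 150 (y) x 78 mm tall, with two vertical holes 15 mm wide, 74 mm deep, at y = -35 and +35 mm on its centre line. Origin at the centre of its underside. One hole holds the thermometer, the other a blanking plug.
- plug: Blanking plug, not wanted: the same 12 mm shank, but with a flat disc head 40 mm wide and 8 mm thick (its top 86 mm above the table). Leave it in the rack. Origin at the tip of its shank.
- dropper_a: Amber dropper bottle, 32 mm wide, 75 mm tall, loose; origin under its centre. Leave it.
- dropper_b: Second amber dropper bottle of the same size. Leave it.
- jar: White jar, 60 mm wide, 70 mm tall. Leave it.
- cup: Clear measuring cup, 70 mm wide, 80 mm tall. Leave it.
- spare_ring: Black ring 36 mm wide, 10 mm tall, lying flat. Leave it.

How it is judged (in metres and radians):
On the way, in this order (a step that is already met when the one before it is completed fails the run):
1. the thermometer stands fully home in the gland while the jaws are still loose (z of probe in the frame of gland between 0.015 and 0.0225 m and horizontal distance between probe and gland below 0.003 m and angle between probe's own z axis and vertical below 0.07 rad and contact force between collet and probe below 12 N), for 0.2 s.
2. the nut is turned until the jaws grip the shank with more than 24 N in all (z of probe in the frame of gland between 0.015 and 0.0225 m and horizontal distance between probe and gland below 0.003 m and angle between probe's own z axis and vertical below 0.07 rad and contact force between collet and probe above 24 N), for 0.2 s.
At the end, for the whole second after the job is handed in: The thermometer stands upright (within 4 degrees) and at rest in the gland, its tip within 2.5 mm of the end stop's top and within 3 mm of the gland's axis, and the three jaws press on the shank with more than 24 N in all (about 8 N each) (all of step 2 and linear speed of probe below 0.02 m/s); the robot touches nothing.
It fails at once if the nut is overtightened: the three jaws press on the shank with more than 84 N in all (about 28 N each) (contact force between collet and probe above 84 N).
It fails at once if the thermometer is pressed on the end stop with more than 30 N (contact force between probe and stop above 30 N).
It fails at once if the thermometer is dropped or laid over (tilted more than 45 degrees) (angle between probe's own z axis and vertical above 0.785 rad).
It fails at once if something else is moved by more than 30 mm (distance of any of plug, dropper_a, dropper_b, jar, cup, spare_ring from where it was at the start of the episode above 0.03 m).
It also fails if it takes over 67 s, if anything falls off the work surface, if the arm or the gripper's body presses on something with over 40 N, if the wrist force passes 120 N, or if a joint passes its speed limit or range.

## Working session

There is one attempt and no reset: what is moved stays moved. The work goes in short steps, Python scripts to look and compute and a shell command to move; the robot and the scene stay as the last step left them, time stands still between calls to the robot, and variables do not carry over. Pictures are saved under pics/ and viewed, about 8 in all and at most 12, crops included, and the job is handed in when it is done.

```bash
ls; mkdir -p pics; python3 - <<'E'
from rig import sensors,cams
import cv2,numpy as np
print(sensors.observe())
for n in("top","side"):
    im,d=cams.get_image(n); cv2.imwrite(f"pics/{n}0.png",im); np.savez(f"pics/{n}0.npz",im=im,d=d)
    c=cams.calibration(n);print(n,c); print((d>0).mean())
E
```

```text
pics
{'time_s': 0.0, 'q': array([ 6.46128116e+01,  2.18416705e+01,  7.43854275e+01,  4.50837644e-04,
        8.38556345e+01, -1.23340167e+01]), 'qvel': array([-0.05967115, -0.01840721,  0.1727784 , -0.04312403,  0.05817229,
        0.0464597 ]), 'joint_efforts': array([-1.43381490e-03, -4.48443675e+01, -2.31275654e+01, -2.97898596e-04,
        4.83272903e-03,  2.91996366e-05]), 'position': array([0.12407913, 0.53552888, 0.23070142]), 'tool_rot': array([[-6.26138685e-04,  2.25855579e-01,  9.74160595e-01],
       [-1.30115863e-03,  9.74159778e-01, -2.25856226e-01],
       [-9.99998957e-01, -1.40895478e-03, -3.16085188e-04]]), 'ft_force': array([ 0.47971274,  0.49307851, -0.17715537]), 'wrist_torque': array([0.01548243, 0.0147128 , 0.0112077 ]), 'grip_width': 0.08495039997076305}
top {'vertical_fov': 54.49388604417992, 'cx': 320.4992112018752, 'cy': 196.3313635932285, 'extrinsics': array([[ 0.0931421 , -0.96836083,  0.23152075,  0.37356289],
       [-0.99564142, -0.0894749 ,  0.0263136 , -0.0752815 ],
       [-0.00476576, -0.23296255, -0.97247403,  0.91243455],
       [ 0.        ,  0.        ,  0.        ,  1.        ]])}
0.9959296875
side {'vertical_fov': 50.30959537763777, 'cx': 319.10911307096364, 'cy': 193.2500064862071, 'extrinsics': array([[ 0.84245834, -0.32786172,  0.42751682,  0.14417247],
       [-0.53875467, -0.50867755,  0.6715583 , -0.72536394],
       [-0.00271005, -0.79608658, -0.60517668,  0.6785447 ],
       [ 0.        ,  0.        ,  0.        ,  1.        ]])}
0.9962265625
```

View pics/top0.png

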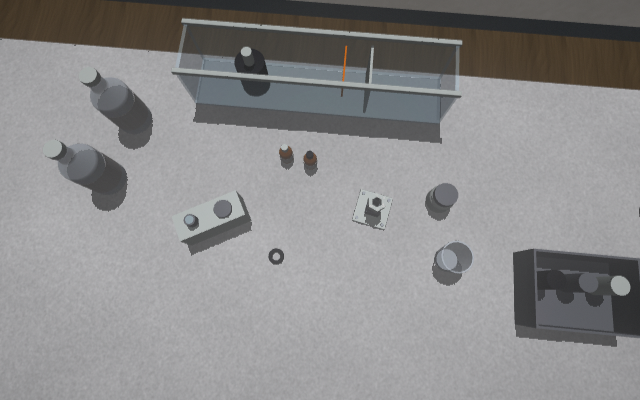

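View pics/side0.png

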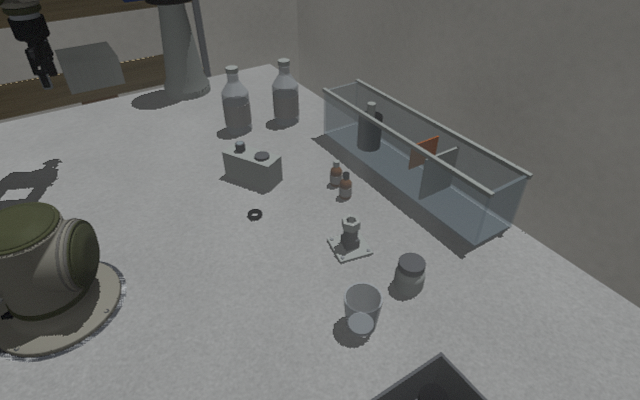

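Top view: the probe is in the rack at about (191,220), plug at (223,208), gland at (374,205), droppers at (286,152) and (310,158), ring at (276,257), jar at (445,197) and cup at (455,257). The side view agrees, with the probe at (240,147) and the nut at (350,223).

```bash
cat > h.py <<'E'
import numpy as np,cv2
from rig import cams
def K(n):
    c=cams.calibration(n); f=200/np.tan(np.radians(c["vertical_fov"]/2)); return f,c["cx"],c["cy"],np.array(c["extrinsics"])
def cloud(n,d):
    f,cx,cy,E=K(n); v,u=np.mgrid[:400,:640]
    P=np.stack([(u-cx)/f*d,(v-cy)/f*d,d],-1); return P@E[:3,:3].T+E[:3,3]
def ray(n,u,v,z):
    f,cx,cy,E=K(n); r=E[:3,:3]@np.array([(u-cx)/f,(v-cy)/f,1]); return E[:3,3]+r*(z-E[2,3])/r[2]
def pix(n,p):
    f,cx,cy,E=K(n); q=E[:3,:3].T@(np.array(p)-E[:3,3]); return cx+f*q[0]/q[2],cy+f*q[1]/q[2]
E
python3 - <<'E'
from h import *
rois={"probe":(178,205,210,228,.096,.108),"plug":(205,238,195,222,.082,.092),"rack":(165,255,185,250,.073,.081),"nut":(355,395,190,220,.076,.088),"base":(345,400,180,235,.004,.013)}
W={}
z=np.load("pics/top0.npz");W["top"]=cloud("top",z["d"])
P=W["top"]
for k,(a,b,c,e,l,h) in rois.items():
    q=P[c:e,a:b].reshape(-1,3); m=(q[:,2]>l)&(q[:,2]<h); s=q[m]
    print(k,len(s),s.mean(0).round(4),np.median(s[:,2]).round(4),"mid",((s.min(0)+s.max(0))/2).round(4),"ext",np.ptp(s,axis=0).round(3))
    if len(s)>3: print("   rect",cv2.minAreaRect((s[:,:2]*1000).astype(np.float32)))
print("table z",np.median(P[280:390,150:400,2]))
zs=np.load("pics/side0.npz");S=cloud("side",zs["d"])
for k,(a,b,c,e,l,h) in {"probe":(230,250,138,156,.097,.108),"nut":(338,364,212,232,.077,.087),"base":(320,380,225,265,.004,.013)}.items():
    q=S[c:e,a:b].reshape(-1,3); s=q[(q[:,2]>l)&(q[:,2]<h)]
    print("side",k,len(s),s.mean(0).round(4),((s.min(0)+s.max(0))/2).round(4),np.ptp(s,axis=0).round(3))
    if len(s)>3: print("   rect",cv2.minAreaRect((s[:,:2]*1000).astype(np.float32)))
for n,u,v,zz in [("dropA",286,148,.07),("dropB",310,155,.07),("jar",447,190,.07),("ring",276,257,.01),("boxfront",320,128,0),("cup",458,252,.08)]: print(n,ray("top",u,v,zz).round(3))
im=z["im"]; a=cv2.resize(im[185:235,340:410],None,fx=7,fy=7,interpolation=cv2.INTER_CUBIC)
b=cv2.resize(zs["im"][205:265,320:380],None,fx=6,fy=6,interpolation=cv2.INTER_CUBIC)[:350]
cv2.imwrite("pics/crop1.png",cv2.resize(np.hstack([a,b]),None,fx=.9,fy=.9))
E
```

```text
probe 125 [0.4903 0.2175 0.1029] 0.1034 mid [0.4907 0.2186 0.1015] ext [0.024 0.025 0.011]
   rect ((490.90576171875, 217.98110961914062), (24.76127052307129, 23.310190200805664), 15.212431907653809)
plug 275 [0.5233 0.1576 0.0867] 0.087 mid [0.5218 0.1602 0.0865] ext [0.055 0.065 0.009]
   rect ((521.9169311523438, 160.19073486328125), (50.993690490722656, 64.6281967163086), 5.24001932144165)
rack 1321 [0.5045 0.1896 0.0788] 0.079 mid [0.5077 0.1885 0.077 ] ext [0.124 0.159 0.008]
   rect ((507.5456848144531, 188.77769470214844), (61.558258056640625, 150.6574249267578), 28.50472640991211)
nut 180 [ 0.5695 -0.1754  0.0825] 0.0826 mid [ 0.5697 -0.1754  0.0815] ext [0.041 0.036 0.01 ]
   rect ((569.6212768554688, -175.33750915527344), (40.948177337646484, 34.9261474609375), 4.370865821838379)
base 821 [ 0.5651 -0.1731  0.0087] 0.0088 mid [ 0.5776 -0.1739  0.0085] ext [0.14  0.13  0.009]
   rect ((576.0481567382812, -175.66383361816406), (131.81338500976562, 129.9658966064453), 5.289841175079346)
table z 0.001045729021571018
side probe 49 [0.4923 0.2127 0.101 ] [0.493  0.2135 0.101 ] [0.024 0.025 0.007]
   rect ((493.1155700683594, 213.45523071289062), (22.956350326538086, 24.474159240722656), 6.305190563201904)
side nut 156 [ 0.5721 -0.1805  0.0811] [ 0.5731 -0.1805  0.0809] [0.041 0.039 0.008]
   rect ((572.1138916015625, -180.84022521972656), (42.84539794921875, 36.18678665161133), 64.26752471923828)
side base 651 [ 0.5653 -0.1884  0.0076] [ 0.5729 -0.1802  0.0084] [0.093 0.093 0.009]
   rect ((572.7333374023438, -179.94207763671875), (83.02220153808594, 81.55449676513672), 77.7616195678711)
dropA [0.681 0.037 0.07 ]
dropB [ 0.669 -0.019  0.07 ]
jar [ 0.615 -0.333  0.07 ]
ring [0.436 0.038 0.01 ]
boxfront [ 0.767 -0.033  0.   ]
cup [ 0.477 -0.355  0.08 ]
```

View pics/crop1.png

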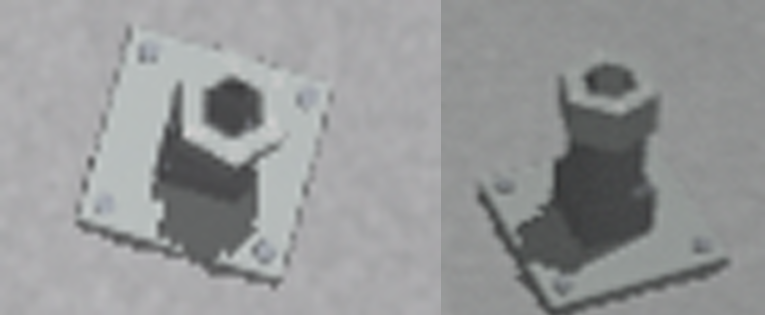

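The crop shows the nut's hexagon with a corner towards world x. Both views put the flat normals at about 34.4° (mod 60). The views differ by a steady offset of about (3,-5) mm, so I'll use their mean: probe (0.492, 0.216), nut (0.571, -0.178). Jaw direction 34° suits both the rack and the nut.

```bash
cat > go.py <<'E'
import sys,numpy as np
from rig import sensors
def show(x,y,z,yaw):
    s=sensors.observe(); R=s["tool_rot"]; d=R.T@(np.array([x,y,z])-s["position"])
    cur=np.degrees(np.arctan2(R[1,1],R[0,1])); print("t",s["time_s"],"pos",s["position"].round(4),"yaw",cur.round(2),"tilt",R[2,0].round(5))
    print("translation",d.round(4),"turn x rad",np.radians(cur-yaw).round(4),"q",s["q"].round(1),"F",s["ft_force"].round(2),"T",s["wrist_torque"].round(3),"w",s["grip_width"])
if __name__=="__main__": show(*map(float,sys.argv[1:]))
E
python3 go.py .492 .216 .2 34.4
```

```text
t 0.1 pos [0.1241 0.5356 0.2308] yaw 76.95 tilt -1.0
translation [ 0.0309 -0.2282  0.4306] turn x rad 0.7426 q [ 64.6  21.8  74.4   0.   83.9 -12.3] F [-0.12  0.86 -0.33] T [ 0.052 -0.069 -0.049] w 0.0856220486293468
```

```bash
python3 -m crank '{"hand":[0,0,0,0,0],"translation":[[0,-0.022,0.041],[0,-0.044,0.082],[0,-0.066,0.123],[0,-0.088,0.164],[0,-0.110,0.205]],"dr":[[0.1,0,0],[0.2,0,0],[0.3,0,0],[0.4,0,0],[0.5,0,0]]}' 40; python3 go.py .492 .216 .2 34.4
```

```text
time_s: 0.6
position: [0.3, 0.3808, 0.2312]
tool_rot: [[-0.0, 0.668, 0.744], [-0.0, 0.744, -0.668], [-1.0, -0.0, -0.0]]
ft_force: [1.6, 1.2, 0.2]
grip_width: 0.0855
t 0.6 pos [0.3    0.3808 0.2312] yaw 48.08 tilt -1.0
translation [0.0311 0.0056 0.253 ] turn x rad 0.2388 q [ 37.7  15.3  84.2   0.   80.5 -10.3] F [1.64 1.18 0.15] T [ 0.016 -0.013  0.02 ] w 0.08549213304882189
```

```bash
python3 -m crank '{"hand":[0,0,0,0,0],"translation":[[0,0.001,0.048],[0.005,0.002,0.096],[0.012,0.003,0.144],[0.02,0.004,0.192],[0.03,0.005,0.239]],"dr":[[0.06,0,0],[0.12,0,0],[0.18,0,0],[0.24,0,0],[0.24,0,0]]}'; python3 -m crank '{"hand":[0,0],"translation":[[0,0.001,0.013],[0,0.001,0.013]],"dr":[[0,0,0],[0,0,0]]}'; python3 go.py .492 .216 .083 34.4
```

```text
time_s: 1.1
position: [0.4821, 0.2254, 0.201]
tool_rot: [[0.0, 0.825, 0.565], [0.0, 0.565, -0.825], [-1.0, 0.0, -0.0]]
ft_force: [0.2, -0.4, -0.6]
grip_width: 0.085
time_s: 1.3
position: [0.4897, 0.2157, 0.2007]
tool_rot: [[-0.001, 0.825, 0.565], [-0.0, 0.565, -0.825], [-1.0, -0.001, -0.001]]
ft_force: [-0.8, 0.5, 1.6]
grip_width: 0.0854
t 1.3 pos [0.4897 0.2157 0.2007] yaw 34.4 tilt -1.0
translation [0.1177 0.0022 0.0011] turn x rad -0.0001 q [ 11.1  21.8  79.7   0.   78.6 -23.3] F [-0.84  0.45  1.61] T [-0.005 -0.038  0.032] w 0.08541440834979329
```

```bash
python3 -m crank '{"hand":[0,0,0,0,0],"translation":[[0.04,0.002,0.001],[0.08,0.002,0.001],[0.1,0.002,0.001],[0.118,0.002,0.001],[0.118,0.002,0.001]],"dr":[[0,0,0],[0,0,0],[0,0,0],[0,0,0],[0,0,0]]}'; python3 -m crank '{"hand":[255,255,255,255,255],"translation":[[0,0,0],[0,0,0],[0,0,0],[0,0,0],[0,0,0]],"dr":[[0,0,0],[0,0,0],[0,0,0],[0,0,0],[0,0,0]]}' 40; python3 -m crank '{"hand":[255,255,255,255,255],"translation":[[0,0,0],[0,0,0],[0,0,0],[0,0,0],[0,0,0]],"dr":[[0,0,0],[0,0,0],[0,0,0],[0,0,0],[0,0,0]]}';python3 - <<'E'
from h import *
im,d=cams.get_image("side");cv2.imwrite("pics/s2.png",cv2.resize(im[90:210,180:300],None,fx=5,fy=5,interpolation=cv2.INTER_CUBIC))
E
```

```text
time_s: 1.8
position: [0.489, 0.2184, 0.0818]
tool_rot: [[-0.004, 0.823, 0.569], [-0.001, 0.569, -0.823], [-1.0, -0.004, -0.002]]
ft_force: [-0.3, -0.7, 0.0]
grip_width: 0.0855
time_s: 2.3
position: [0.4915, 0.2174, 0.0842]
tool_rot: [[0.001, 0.824, 0.567], [0.0, 0.567, -0.824], [-1.0, 0.001, 0.0]]
ft_force: [-1.5, -0.4, 5.2]
grip_width: 0.0248
time_s: 2.8
position: [0.4915, 0.2173, 0.0842]
tool_rot: [[0.001, 0.824, 0.567], [0.0, 0.567, -0.824], [-1.0, 0.001, 0.0]]
ft_force: [-2.1, 0.3, 4.8]
grip_width: 0.025
```

View pics/s2.png

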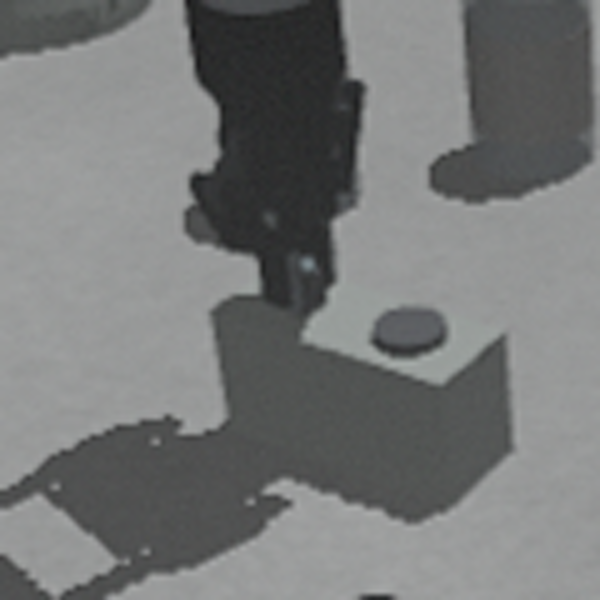

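The gripper holds the head (opening 25 mm, pads just above the rack top), and the plug is untouched at crop (408,330). Lifting.

```bash
python3 -m crank '{"hand":[255,255,255,255,255],"translation":[[-0.01,0,0],[-0.03,0,0],[-0.06,0,0],[-0.09,0,0],[-0.12,0,0]],"dr":[[0,0,0],[0,0,0],[0,0,0],[0,0,0],[0,0,0]]}'; python3 -m crank '{"hand":[255,255,255],"translation":[[-0.005,0,0],[-0.005,0,0],[-0.005,0,0]],"dr":[[0,0,0],[0,0,0],[0,0,0]]}'; python3 go.py .571 -.178 .208 34.4
```

```text
time_s: 3.35
position: [0.491, 0.2171, 0.2052]
tool_rot: [[0.0, 0.824, 0.567], [-0.0, 0.567, -0.824], [-1.0, 0.0, 0.0]]
ft_force: [0.1, -0.4, -0.9]
grip_width: 0.0248
time_s: 3.65
position: [0.4907, 0.2171, 0.2072]
tool_rot: [[-0.002, 0.824, 0.567], [-0.0, 0.567, -0.824], [-1.0, -0.002, -0.001]]
ft_force: [0.1, -0.1, -0.9]
grip_width: 0.0245
t 3.65 pos [0.4907 0.2171 0.2072] yaw 34.54 tilt -1.0
translation [-0.0008 -0.1578  0.371 ] turn x rad 0.0025 q [ 11.2  21.6  78.8  -0.   79.7 -23.3] F [ 0.1  -0.13 -0.87] T [-0.027 -0.024  0.005] w 0.024541283585365933
```

```bash
python3 -m crank '{"hand":[255,255,255,255,255],"translation":[[0,-0.012,0.028],[0,-0.028,0.066],[0,-0.045,0.106],[0,-0.061,0.145],[0,-0.077,0.182]],"dr":[[0,0,0],[0,0,0],[0,0,0],[0,0,0],[0,0,0]]}'; python3 -m crank '{"hand":[255,255,255,255,255],"translation":[[0,-0.017,0.040],[0,-0.034,0.080],[0,-0.051,0.120],[0,-0.068,0.160],[0,-0.08,0.188]],"dr":[[0,0,0],[0,0,0],[0,0,0],[0,0,0],[0,0,0]]}';python3 -m crank '{"hand":[255,255,255,255,255],"translation":[[0,0,0],[0,0,0],[0,0,0],[0,0,0],[0,0,0]],"dr":[[0,0,0],[0,0,0],[0,0,0],[0,0,0],[0,0,0]]}'; python3 go.py .571 -.178 .208 34.4
python3 - <<'E'
from h import *
o=[]
for n in("top","side"):
    im,d=cams.get_image(n);np.savez(f"pics/{n}3.npz",im=im,d=d)
    u,v=map(int,pix(n,(.571,-.178,.1)));o.append(cv2.resize(im[max(v-45,0):v+45,u-40:u+40],(400,450),interpolation=cv2.INTER_CUBIC));print(n,u,v)
cv2.imwrite("pics/c3.png",np.hstack(o))
E
```

```text
time_s: 4.15
position: [0.5307, 0.0219, 0.2068]
tool_rot: [[-0.003, 0.824, 0.567], [0.0, 0.567, -0.824], [-1.0, -0.002, -0.002]]
ft_force: [1.2, 0.0, -0.2]
grip_width: 0.0243
time_s: 4.65
position: [0.5714, -0.1791, 0.2064]
tool_rot: [[-0.003, 0.825, 0.566], [0.001, 0.566, -0.825], [-1.0, -0.002, -0.003]]
ft_force: [0.4, 0.7, -1.0]
grip_width: 0.0244
time_s: 5.15
position: [0.5717, -0.1756, 0.2084]
tool_rot: [[-0.0, 0.823, 0.568], [0.0, 0.568, -0.823], [-1.0, -0.0, -0.0]]
ft_force: [0.6, 0.3, -0.3]
grip_width: 0.0246
t 5.15 pos [ 0.5717 -0.1756  0.2084] yaw 34.62 tilt -1.0
translation [ 0.0004 -0.002   0.0015] turn x rad 0.0038 q [-28.4  27.6  68.6   0.   83.8 -63. ] F [ 0.56  0.29 -0.33] T [-0.025 -0.005 -0.006] w 0.02459052712573134
top 378 199
side 350 213
```

View pics/c3.png

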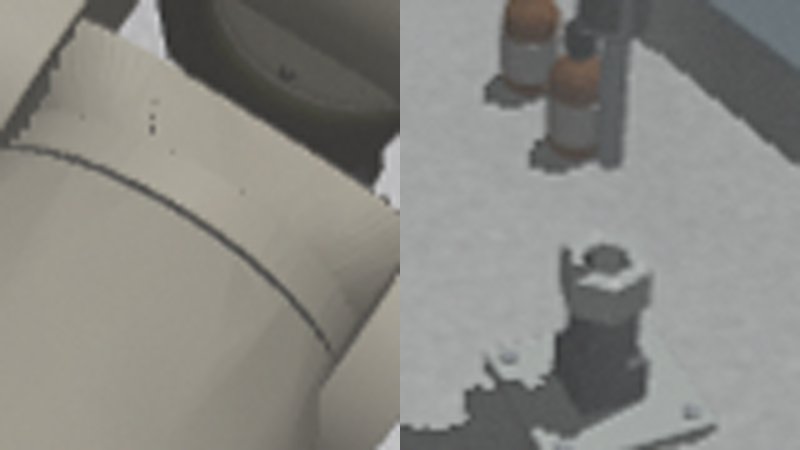

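The top view is blocked by the arm. The side view shows the shank tip at crop (612,165), directly above the nut opening at (607,262). I'll get the offset from side depth.

```bash
python3 - <<'E'
from h import *
z=np.load("pics/side3.npz");P=cloud("side",z["d"]);d=z["d"];im=z["im"]
L=np.array([.8425,-.5388]);L/=np.linalg.norm(L);F=np.array([-L[1],L[0]])
TL=None
for v in range(180,202,3):
    m=np.abs(P[v,335:370,:2]-[.571,-.178]).max(1)<.03
    q=P[v,335:370][m]
    if len(q)>2:
        print(v,np.flatnonzero(m)[[0,-1]]+335,"lat",((q[:,:2]@L).min()+(q[:,:2]@L).max()).round(5)/2,"wid",np.ptp(q[:,:2]@L).round(4),"fwd min+6",(np.percentile(q[:,:2]@F,10)+.006).round(4),"z",q[:,2].mean().round(3))
q=P[205:240,330:375].reshape(-1,3)
for s in (q[(np.abs(q[:,2]-.0815)<.0035)&(np.abs(q[:,:2]-[.572,-.179]).max(1)<.028)],):
    a=s[:,:2]@L;b=s[:,:2]@F;print("nut",len(s),"lat",a.mean().round(4),(a.min()+a.max())/2,np.ptp(a),"fwd",b.mean().round(4),(b.min()+b.max())/2,np.ptp(b)); 
    c=cv2.minAreaRect((s[:,:2]*1000).astype(np.float32));print(c,np.array(c[0])@L,np.array(c[0])@F)
p=np.array([.5717,-.1756]);print("tcp",p@L,p@F,"L",L,"F",F)
# silhouette of nut by pixel at rows
for v in (222,226,230,234): 
    print(v,im[v,334:368,1])
for v in (186,192,196): print(v,im[v,340:362,1])
E
```

```text
180 [350 355] lat 0.57735 wid 0.0097 fwd min+6 0.1593 z 0.188
183 [350 355] lat 0.57756 wid 0.0099 fwd min+6 0.159 z 0.181
186 [350 355] lat 0.577785 wid 0.0097 fwd min+6 0.1597 z 0.173
189 [350 355] lat 0.578285 wid 0.0104 fwd min+6 0.1592 z 0.166
192 [350 355] lat 0.57871 wid 0.0104 fwd min+6 0.1595 z 0.158
195 [350 354] lat 0.577905 wid 0.008 fwd min+6 0.1588 z 0.151
198 [349 354] lat 0.577215 wid 0.01 fwd min+6 0.1598 z 0.143
201 [350 353] lat 0.577355 wid 0.0061 fwd min+6 0.1596 z 0.136
nut 148 lat 0.579 0.5789216399254377 0.0378795168139372 fwd 0.1563 0.15675031637555398 0.04047377677373462
((572.4586791992188, -180.07745361328125), (41.23100662231445, 36.17961120605469), 64.56913757324219) 579.2898196954515 156.71673008191792
tcp 0.5762383508677924 0.16008002058085455 L [ 0.84245295 -0.53876991] F [0.53876991 0.84245295]
222 [164 164 163 165 164 164 166 146  91  87  93  92  88 100 125 130 120 110
 105 119 154 172 172 173 166 151 147 164 162 160 159 161 163 164]
226 [165 167 165 164 163 162 165 156 119  86  94  97  94  98  93  96  97 101
 117 114  92  98  97 100  97 111 144 164 163 164 164 162 160 162]
230 [162 165 165 161 160 161 162 165 159 129  90  94  96 100  97  99  97 102
  97  99 100  99  96 100 139 168 164 163 162 163 164 163 164 164]
234 [166 165 162 160 160 167 154 116  95  65  68  70  73  73  74  75  77  78
  77  79  81  79  79 112 157 169 165 161 158 161 164 165 164 164]
186 [ 73  73  75  75  76  76  77  80  81  85  91  94  95  94  92 126 159 158
 159 156 156 156]
192 [ 88  94  95  97  98  99  98 101  96  92  90  94  93  95 107 143 162 159
 159 159 158 157]
196 [ 78  88  93  96  97  98  99  94  92  88  91  95  94  92 116 150 157 157
 154 156 158 157]
```

```bash
python3 -m crank '{"hand":[255,255,255,255,255],"translation":[[0.01,-0.0018,0.0012],[0.025,-0.0018,0.0012],[0.04,-0.0018,0.0012],[0.05,-0.0018,0.0012],[0.055,-0.0018,0.0012]],"dr":[[0,0,0],[0,0,0],[0,0,0],[0,0,0],[0,0,0]]}'; python3 -m crank '{"hand":[255,255,255,255,255],"translation":[[0.003,0,0],[0.006,0,0],[0.009,0,0],[0.012,0,0],[0.015,0,0]],"dr":[[0,0,0],[0,0,0],[0,0,0],[0,0,0],[0,0,0]]}';python3 -m crank '{"hand":[255,255,255,255,255],"translation":[[0.002,0,0],[0.004,0,0],[0.006,0,0],[0.008,0,0],[0.008,0,0]],"dr":[[0,0,0],[0,0,0],[0,0,0],[0,0,0],[0,0,0]]}'; python3 go.py .5709 -.1776 .0962 34.4
```

```text
time_s: 5.75
position: [0.5706, -0.1784, 0.152]
tool_rot: [[-0.002, 0.824, 0.567], [0.001, 0.567, -0.824], [-1.0, -0.001, -0.002]]
ft_force: [-0.1, 0.2, -0.9]
grip_width: 0.0243
time_s: 6.25
position: [0.571, -0.1786, 0.1383]
tool_rot: [[0.0, 0.824, 0.567], [-0.0, 0.567, -0.824], [-1.0, 0.0, 0.0]]
ft_force: [-0.5, -0.1, -1.0]
grip_width: 0.0241
time_s: 6.75
position: [0.571, -0.1784, 0.1301]
tool_rot: [[-0.0, 0.824, 0.567], [0.0, 0.567, -0.824], [-1.0, 0.0, -0.0]]
ft_force: [0.7, 0.1, -1.1]
grip_width: 0.0244
t 6.75 pos [ 0.571  -0.1784  0.1301] yaw 34.55 tilt -1.0
translation [ 0.0339  0.0004 -0.0007] turn x rad 0.0026 q [-28.7  31.5  75.4   0.   73.1 -63.2] F [ 0.67  0.09 -1.07] T [ 0.053 -0.12  -0.051] w 0.024411603344170363
```

The tip is at about 54 mm with no force, so it is already inside the post's hole. Continuing gently.

```bash
python3 -m crank '{"hand":[255,255,255,255,255],"translation":[[0.004,0,0],[0.008,0,0],[0.012,0,0],[0.016,0,0],[0.02,0,0]],"dr":[[0,0,0],[0,0,0],[0,0,0],[0,0,0],[0,0,0]]}'; python3 -m crank '{"hand":[255,255,255,255,255],"translation":[[0.002,0,0],[0.004,0,0],[0.006,0,0],[0.008,0,0],[0.0095,0,0]],"dr":[[0,0,0],[0,0,0],[0,0,0],[0,0,0],[0,0,0]]}';python3 -m crank '{"hand":[255,255],"translation":[[0.0005,0,0],[0.0005,0,0]],"dr":[[0,0,0],[0,0,0]]}'; python3 go.py .571 -.178 .0962 34.4
```

```text
time_s: 7.25
position: [0.571, -0.1785, 0.11]
tool_rot: [[0.0, 0.824, 0.567], [0.0, 0.567, -0.824], [-1.0, 0.0, 0.0]]
ft_force: [1.0, 0.6, -0.1]
grip_width: 0.0243
time_s: 7.75
position: [0.571, -0.1785, 0.1007]
tool_rot: [[0.0, 0.824, 0.567], [0.0, 0.567, -0.824], [-1.0, 0.0, 0.0]]
ft_force: [1.9, 1.3, 0.2]
grip_width: 0.0246
time_s: 7.95
position: [0.571, -0.1785, 0.1002]
tool_rot: [[-0.0, 0.824, 0.567], [0.0, 0.567, -0.824], [-1.0, 0.0, -0.0]]
ft_force: [1.6, 2.2, -0.9]
grip_width: 0.0243
t 7.95 pos [ 0.571  -0.1785  0.1002] yaw 34.55 tilt -1.0
translation [ 0.004   0.0003 -0.0004] turn x rad 0.0026 q [-28.7  33.4  77.5   0.   69.2 -63.2] F [ 1.57  2.2  -0.9 ] T [ 0.336 -0.348 -0.021] w 0.02429038960284348
```

```bash
for i in 1 ; do python3 -m crank '{"hand":[255,255],"translation":[[0.001,0.0006,-0.0003],[0.002,0.0006,-0.0003]],"dr":[[0,0,0],[0,0,0]]}'; python3 -m crank '{"hand":[255,255],"translation":[[0.0005,0,0],[0.001,0,0]],"dr":[[0,0,0],[0,0,0]]}';python3 -m crank '{"hand":[255,255],"translation":[[0.0005,0,0],[0.0005,0,0]],"dr":[[0,0,0],[0,0,0]]}'; python3 -m crank '{"hand":[255,255],"translation":[[0.0005,0,0],[0.0005,0,0]],"dr":[[0,0,0],[0,0,0]]}';done; python3 go.py .571 -.178 .0962 34.4
```

```text
time_s: 8.15
position: [0.571, -0.1781, 0.0981]
tool_rot: [[-0.001, 0.824, 0.567], [-0.0, 0.567, -0.824], [-1.0, -0.001, -0.0]]
ft_force: [0.2, -0.1, -0.9]
grip_width: 0.0244
time_s: 8.35
position: [0.5711, -0.178, 0.0972]
tool_rot: [[-0.0, 0.824, 0.567], [-0.0, 0.567, -0.824], [-1.0, -0.0, -0.0]]
ft_force: [0.6, -0.2, -1.2]
grip_width: 0.0244
time_s: 8.55
position: [0.5712, -0.178, 0.0968]
tool_rot: [[-0.0, 0.824, 0.567], [-0.0, 0.567, -0.824], [-1.0, -0.0, -0.0]]
ft_force: [-0.7, -0.7, -0.4]
grip_width: 0.0243
time_s: 8.75
position: [0.5713, -0.178, 0.0963]
tool_rot: [[-0.0, 0.824, 0.567], [-0.0, 0.567, -0.824], [-1.0, -0.0, -0.0]]
ft_force: [0.3, -0.8, -0.9]
grip_width: 0.0242
t 8.75 pos [ 0.5713 -0.178   0.0963] yaw 34.55 tilt -1.0
translation [ 0.0001 -0.0002 -0.0002] turn x rad 0.0026 q [-28.6  33.6  77.7  -0.   68.7 -63.2] F [ 0.32 -0.84 -0.91] T [-0.012  0.047  0.017] w 0.024155260057792567
```

```bash
for i in 1 2 3 4; do python3 -m crank '{"hand":[255,255],"translation":[[0.0004,0,0],[0.0004,0,0]],"dr":[[0,0,0],[0,0,0]]}' | grep -E "pos|force"; done
```

```text
position: [0.5714, -0.1781, 0.0962]
ft_force: [-0.7, 0.5, 1.7]
position: [0.5716, -0.1782, 0.0962]
ft_force: [-0.9, 0.1, 5.1]
position: [0.5717, -0.1783, 0.0961]
ft_force: [-1.2, -0.9, 7.5]
position: [0.5719, -0.1784, 0.0961]
ft_force: [-1.0, -0.3, 9.6]
```

Home, with about 10 N on the stop at the predicted height. Next I unload, open and lower around the head to the nut.

```bash
python3 -m crank '{"hand":[255,255],"translation":[[-0.0012,-0.0005,-0.0002],[-0.0012,-0.0005,-0.0002]],"dr":[[0,0,0],[0,0,0]]}'; python3 -m crank '{"hand":[0,0,0,0,0],"translation":[[0,0,0],[0,0,0],[0,0,0],[0,0,0],[0,0,0]],"dr":[[0,0,0],[0,0,0],[0,0,0],[0,0,0],[0,0,0]]}'; python3 go.py .5712 -.178 .05 34.4
python3 - <<'E'
from h import *
im,d=cams.get_image("side");cv2.imwrite("pics/s4.png",cv2.resize(im[160:270,300:410],None,fx=5,fy=5,interpolation=cv2.INTER_CUBIC))
E
```

```text
time_s: 9.75
position: [0.5709, -0.1781, 0.0962]
tool_rot: [[0.001, 0.824, 0.567], [-0.0, 0.567, -0.824], [-1.0, 0.0, 0.0]]
ft_force: [0.4, -0.4, 4.0]
grip_width: 0.0244
time_s: 10.25
position: [0.5707, -0.1781, 0.0958]
tool_rot: [[-0.0, 0.824, 0.567], [0.0, 0.567, -0.824], [-1.0, -0.0, -0.0]]
ft_force: [0.6, -0.4, -0.5]
grip_width: 0.0855
t 10.25 pos [ 0.5707 -0.1781  0.0958] yaw 34.55 tilt -1.0
translation [0.0458 0.0004 0.0002] turn x rad 0.0026 q [-28.7  33.6  77.8  -0.   68.6 -63.2] F [ 0.63 -0.43 -0.49] T [-0.039 -0.027  0.026] w 0.08553451992289005
```

View pics/s4.png

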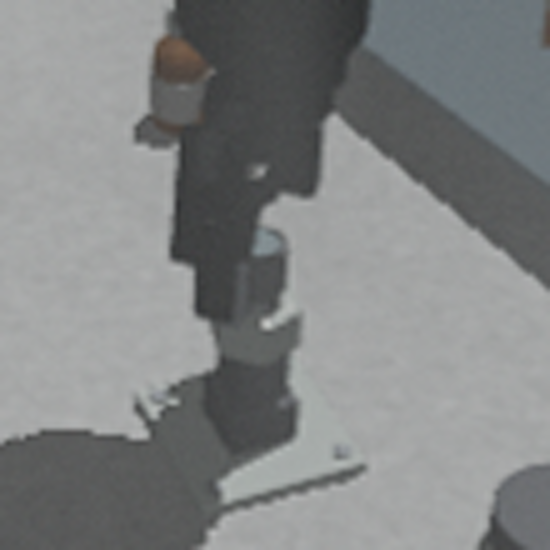

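The probe stands upright in the gland, its head at crop (265,270) above the nut at (260,340), and the fingers are clear. Lowering and closing on the nut.

```bash
python3 -m crank '{"hand":[0,0,0,0,0],"translation":[[0.01,0.0003,0],[0.02,0.0003,0],[0.03,0.0003,0],[0.04,0.0003,0],[0.046,0.0003,0]],"dr":[[0,0,0],[0,0,0],[0,0,0],[0,0,0],[0,0,0]]}'; python3 -m crank '{"hand":[100,100,100,100,100],"translation":[[0,0,0],[0,0,0],[0,0,0],[0,0,0],[0,0,0]],"dr":[[0,0,0],[0,0,0],[0,0,0],[0,0,0],[0,0,0]]}' 30;python3 -m crank '{"hand":[255,255,255,255,255],"translation":[[0,0,0],[0,0,0],[0,0,0],[0,0,0],[0,0,0]],"dr":[[0,0,0],[0,0,0],[0,0,0],[0,0,0],[0,0,0]]}'; python3 go.py .5712 -.178 .05 34.4
python3 - <<'E'
from h import *
im,d=cams.get_image("side");cv2.imwrite("pics/s5.png",cv2.resize(im[160:270,300:410],None,fx=5,fy=5,interpolation=cv2.INTER_CUBIC))
E
```

```text
time_s: 10.8
position: [0.5706, -0.1777, 0.0485]
tool_rot: [[-0.001, 0.824, 0.567], [0.001, 0.567, -0.824], [-1.0, -0.001, -0.001]]
ft_force: [-0.6, 0.4, 0.0]
grip_width: 0.0853
time_s: 11.3
position: [0.5711, -0.178, 0.0502]
tool_rot: [[0.0, 0.824, 0.567], [-0.0, 0.567, -0.824], [-1.0, 0.0, 0.001]]
ft_force: [-0.3, -0.8, 0.3]
grip_width: 0.0517
time_s: 11.8
position: [0.5717, -0.1776, 0.0504]
tool_rot: [[0.002, 0.824, 0.567], [0.0, 0.567, -0.824], [-1.0, 0.002, 0.001]]
ft_force: [3.4, 4.3, 3.9]
grip_width: 0.0356
t 11.8 pos [ 0.5717 -0.1776  0.0504] yaw 34.56 tilt -1.0
translation [ 0.0004 -0.0006  0.0001] turn x rad 0.0028 q [-28.6  36.8  80.4   0.1  62.7 -63.2] F [3.4  4.28 3.89] T [ 0.635 -0.592  0.092] w 0.035570490858491594
```

View pics/s5.png

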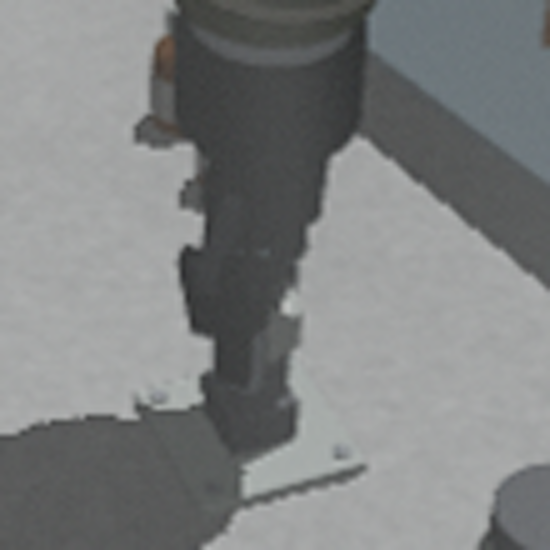

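The nut is gripped across its flats (35.6 mm) and square to them. I relieve the side force, turn clockwise in short calls and read the torque while moving.

```bash
cat > t.py <<'E'
from rig import sensors;import numpy as np
s=sensors.observe();R=s["tool_rot"];print("t %.2f turned %.3f Tz %.3f F %s w %.4f qd6 %.1f eff6 %.3f"%(s["time_s"],np.radians(34.56)-np.arctan2(R[1,1],R[0,1]),s["wrist_torque"][2],s["ft_force"].round(1),s["grip_width"],s["qvel"][5],s["joint_efforts"][5]))
E
python3 -m crank '{"hand":[255,255],"translation":[[0,0.0007,0],[0,0.0007,0]],"dr":[[0,0,0],[0,0,0]]}' >/dev/null; python3 t.py
python3 -m crank '{"hand":[255,255,255],"translation":[[0,0,0],[0,0,0],[0,0,0]],"dr":[[0.05,0,0],[0.1,0,0],[0.15,0,0]]}' 40 >/dev/null; python3 t.py
for i in 1 2 3 4 5; do python3 -m crank '{"hand":[255],"translation":[[0,0,0]],"dr":[[0.05,0,0]]}' >/dev/null; python3 t.py; done
```

```text
t 12.05 turned -0.000 Tz 0.076 F [0.2 1.4 4.4] w 0.0359 qd6 -0.1 eff6 0.090
t 12.35 turned 0.152 Tz 0.251 F [0.7 2.  4.9] w 0.0355 qd6 28.5 eff6 -0.405
t 12.45 turned 0.202 Tz 0.270 F [-0.3  1.2  4.8] w 0.0356 qd6 28.4 eff6 -0.403
t 12.55 turned 0.252 Tz 0.237 F [0.3 2.5 6. ] w 0.0353 qd6 28.4 eff6 -0.404
t 12.65 turned 0.302 Tz 0.232 F [0.2 2.1 5.6] w 0.0349 qd6 28.4 eff6 -0.404
t 12.75 turned 0.352 Tz 0.277 F [0.2 2.3 5.6] w 0.0356 qd6 28.4 eff6 -0.403
t 12.85 turned 0.402 Tz 0.216 F [-0.1  2.3  6. ] w 0.0354 qd6 28.3 eff6 -0.403
```

Free running reads about 0.25 N m at the wrist. Joint 6's effort is a very clean baseline at -0.404.

```bash
for i in 1 2 3 4 5 6; do python3 -m crank '{"hand":[255],"translation":[[0,0,0]],"dr":[[0.05,0,0]]}' >/dev/null; python3 t.py; done
```

```text
t 12.95 turned 0.452 Tz 0.285 F [0.3 1.8 5.5] w 0.0355 qd6 28.5 eff6 -0.403
t 13.05 turned 0.502 Tz 0.285 F [-0.2  2.7  5.8] w 0.0353 qd6 28.5 eff6 -0.403
t 13.15 turned 0.552 Tz 0.307 F [-1.   2.6  5.9] w 0.0357 qd6 28.4 eff6 -0.403
t 13.25 turned 0.602 Tz 0.262 F [-0.4  2.   6.3] w 0.0356 qd6 28.4 eff6 -0.403
t 13.35 turned 0.652 Tz 0.227 F [-1.   1.8  5.6] w 0.0357 qd6 28.4 eff6 -0.403
t 13.45 turned 0.702 Tz 0.233 F [0.  1.6 5.9] w 0.0354 qd6 28.4 eff6 -0.403
```

```bash
for i in 1 2 3 4 5 6; do python3 -m crank '{"hand":[255],"translation":[[0,0,0]],"dr":[[0.05,0,0]]}' >/dev/null; python3 t.py; done
```

```text
t 13.55 turned 0.752 Tz 0.284 F [-0.1  3.   5.5] w 0.0357 qd6 28.4 eff6 -0.403
t 13.65 turned 0.802 Tz 0.251 F [-0.4  1.5  5.9] w 0.0354 qd6 28.3 eff6 -0.403
t 13.75 turned 0.852 Tz 0.279 F [-0.4  2.5  5.5] w 0.0352 qd6 28.4 eff6 -0.403
t 13.85 turned 0.902 Tz 0.275 F [-1.4  1.4  6.6] w 0.0357 qd6 28.4 eff6 -0.403
t 13.95 turned 0.952 Tz 0.258 F [-1.7  2.8  6.1] w 0.0356 qd6 28.4 eff6 -0.403
t 14.05 turned 1.002 Tz 0.245 F [-0.9  1.8  5.4] w 0.0353 qd6 28.5 eff6 -0.403
```

```bash
for i in 1 2 3 4 5 6; do python3 -m crank '{"hand":[255],"translation":[[0,0,0]],"dr":[[0.05,0,0]]}' >/dev/null; python3 t.py; done
```

```text
t 14.15 turned 1.052 Tz 0.258 F [-1.2  1.8  6.3] w 0.0354 qd6 28.2 eff6 -0.403
t 14.25 turned 1.102 Tz 0.283 F [-0.7  1.7  6.3] w 0.0358 qd6 28.5 eff6 -0.403
t 14.35 turned 1.152 Tz 0.219 F [-0.8  2.3  6.3] w 0.0358 qd6 28.4 eff6 -0.403
t 14.45 turned 1.202 Tz 0.314 F [-1.2  1.6  6.7] w 0.0355 qd6 28.4 eff6 -0.403
t 14.55 turned 1.252 Tz 0.203 F [-1.6  3.1  5.4] w 0.0354 qd6 28.4 eff6 -0.400
t 14.65 turned 1.302 Tz 0.261 F [-0.5  1.9  6.3] w 0.0354 qd6 28.4 eff6 -0.393
```

```bash
for i in 1 2 3 ; do python3 -m crank '{"hand":[255],"translation":[[0,0,0]],"dr":[[0.05,0,0]]}' >/dev/null; python3 t.py; done
```

```text
t 14.75 turned 1.352 Tz 0.290 F [-0.9  2.1  5.8] w 0.0355 qd6 28.4 eff6 -0.383
t 14.85 turned 1.402 Tz 0.323 F [-0.9  1.9  5.1] w 0.0351 qd6 28.5 eff6 -0.369
t 14.95 turned 1.452 Tz 0.306 F [-1.   3.   6.1] w 0.0356 qd6 28.4 eff6 -0.354
```

Touch was at about 1.27 rad. The rise is now about 0.05 N m on joint 6, and the wrist torque agrees. Aiming for a rise of 0.12.

```bash
for i in 1 2 3 ; do python3 -m crank '{"hand":[255],"translation":[[0,0,0]],"dr":[[0.05,0,0]]}' >/dev/null; python3 t.py; done
```

```text
t 15.05 turned 1.501 Tz 0.345 F [-1.4  2.8  6.6] w 0.0354 qd6 28.5 eff6 -0.338
t 15.15 turned 1.551 Tz 0.344 F [-1.6  2.7  5.7] w 0.0354 qd6 28.4 eff6 -0.322
t 15.25 turned 1.601 Tz 0.359 F [-1.8  1.7  5.8] w 0.0353 qd6 28.5 eff6 -0.305
```

```bash
python3 -m crank '{"hand":[255],"translation":[[0,0,0]],"dr":[[0.06,0,0]]}' >/dev/null; python3 t.py; python3 -m crank '{"hand":[255,255],"translation":[[0,0,0],[0,0,0]],"dr":[[0,0,0],[0,0,0]]}' >/dev/null; python3 t.py; python3 -m crank '{"hand":[0,0,0,0,0],"translation":[[0,0,0],[0,0,0],[0,0,0],[0,0,0],[0,0,0]],"dr":[[0,0,0],[0,0,0],[0,0,0],[0,0,0],[0,0,0]]}'; python3 t.py;  python3 -m crank '{"hand":[0,0,0,0,0],"translation":[[-0.02,0,0],[-0.04,0,0],[-0.07,0,0],[-0.1,0,0],[-0.13,0,0]],"dr":[[0,0,0],[0,0,0],[0,0,0],[0,0,0],[0,0,0]]}'; python3 go.py .45 .05 .25 -60
```

```text
t 15.35 turned 1.662 Tz 0.328 F [-1.2  3.2  7.1] w 0.0354 qd6 34.6 eff6 -0.506
t 15.55 turned 1.660 Tz -0.066 F [-1.   2.4  6.3] w 0.0353 qd6 -0.1 eff6 -0.100
time_s: 16.05
position: [0.5715, -0.1776, 0.0498]
tool_rot: [[-0.0, 0.491, -0.871], [0.0, -0.871, -0.491], [-1.0, -0.0, 0.0]]
ft_force: [-0.2, 0.1, -0.4]
grip_width: 0.0852
t 16.05 turned 1.660 Tz -0.020 F [-0.2  0.1 -0.4] w 0.0852 qd6 0.0 eff6 0.000
time_s: 16.55
position: [0.5714, -0.1774, 0.1811]
tool_rot: [[-0.0, 0.492, -0.871], [0.0, -0.871, -0.492], [-1.0, -0.0, 0.0]]
ft_force: [0.2, 0.9, 0.3]
grip_width: 0.0851
t 16.55 pos [ 0.5714 -0.1774  0.1811] yaw -60.56 tilt -1.0
translation [-0.0689 -0.2578 -0.006 ] turn x rad -0.0098 q [-28.6  28.8  71.1  -0.   80.1  32. ] F [0.17 0.87 0.26] T [ 0.021 -0.064  0.042] w 0.08514777846754165
```

```bash
python3 -m crank '{"hand":[0,0,0,0,0],"translation":[[-0.03,-0.02,0],[-0.05,-0.06,0],[-0.06,-0.1,0],[-0.06,-0.145,0],[-0.06,-0.19,0]],"dr":[[0,0,0],[0,0,0],[0,0,0],[0,0,0],[0,0,0]]}'; python3 -m crank '{"hand":[0,0,0],"translation":[[0,-0.04,0],[0,-0.07,0],[0,-0.07,0]],"dr":[[0,0,0],[0,0,0],[0,0,0]]}'
python3 - <<'E'
from h import *
o=[]
for n in("top","side"):
    im,d=cams.get_image(n);P=cloud(n,d)
    u,v=map(int,pix(n,(.571,-.178,.07)));o.append(cv2.resize(im[v-40:v+40,u-40:u+40],(400,400),interpolation=cv2.INTER_CUBIC))
    q=P[v-40:v+40,u-40:u+40].reshape(-1,3);s=q[(q[:,2]>.11)&(q[:,2]<.12)&(np.abs(q[:,:2]-[.571,-.178]).max(1)<.05)]
    print(n,len(s),"head centre",((s.min(0)+s.max(0))/2).round(4),"mean",s.mean(0).round(4),"z med",np.median(s[:,2]).round(4),np.ptp(s,axis=0).round(3))
cv2.imwrite("pics/c6.png",np.hstack(o))
E
```

```text
time_s: 17.05
position: [0.4772, -0.0108, 0.2402]
tool_rot: [[0.001, 0.491, -0.871], [-0.0, -0.871, -0.491], [-1.0, 0.001, -0.001]]
ft_force: [1.8, 0.7, -0.5]
grip_width: 0.0855
time_s: 17.35
position: [0.442, 0.0514, 0.2403]
tool_rot: [[0.0, 0.494, -0.869], [0.0, -0.869, -0.494], [-1.0, -0.0, -0.0]]
ft_force: [0.0, 0.2, -0.7]
grip_width: 0.0853
top 115 head centre [ 0.5699 -0.1752  0.1145] mean [ 0.5696 -0.1753  0.1151] z med 0.1151 [0.025 0.025 0.009]
side 83 head centre [ 0.5728 -0.1786  0.1129] mean [ 0.5719 -0.1799  0.1134] z med 0.1134 [0.025 0.025 0.006]
```

View pics/c6.png

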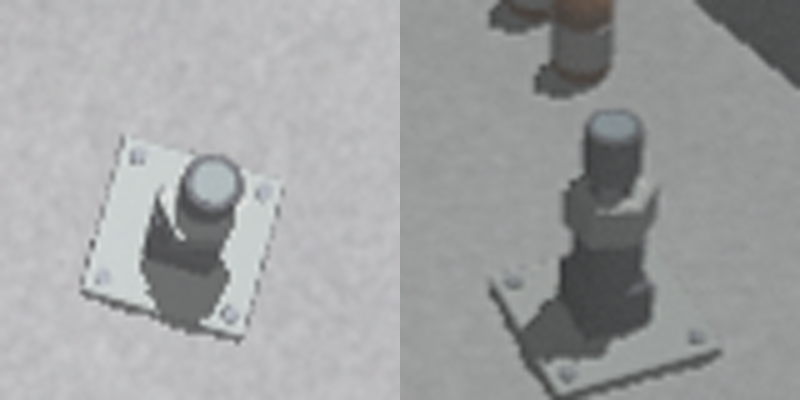

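Top and side show the probe upright at crop (212,185) and (613,130). Its head centre is within about 2 mm of the nut centre in each view, and its top is at 113–115 mm (114 expected).

```bash
python3 -c "
from rig import env
print(env.close_job())"
```

```text
the job is handed in; nothing more can be done
None
```

The thermometer is out of the rack, fully home in the gland and gripped by the nut, and the job is handed in. The last arm move ended at 17.35 s.

- **Seating:** I lowered it until the wrist read about 10 N on the end stop, then let go. Contact came at the height expected for fully home.
- **Tightening:** I turned the nut clockwise 1.66 rad in all. The jaws touched at about 1.27 rad. At 1.60 rad the running torque was up about 0.10 N m, by both wrist torque and joint 6 effort. The last 0.06 rad should bring it to about 0.12 N m, or roughly 16–17 N per jaw.
- **Final camera check:** The thermometer stands upright. Its head top is at 113–115 mm (114 expected), and its axis is within about 2 mm of the nut's in each view. The gripper is open and clear of everything.

**Checks that failed or disagreed:**
- The two cameras differ by a steady 3–5 mm. I used their mean and the touch forces.
- Joint 6's effort changed in the opposite direction to the wrist torque, though by the same amount.
- The last step ran faster, so its single torque reading (0.33 N m) is noisy and does not confirm 0.12. That figure comes from the slope before it.
- I did not re-measure the other objects, but the arm showed no contact with any of them. I did feel about 5 N upward while gripping the thermometer's head, possibly a light touch on the rack.

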